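# Rind end into the trim bin

## Task

Clear the small rind end off the cutting board into the steel trim bin at the end of the board: push the bin's self-closing flap in with one finger and, while that finger still holds it open, push the rind over the edge into the bin with the other finger, then draw the hand back so that the flap shuts. Only slide the rind along the board: do not pinch or lift it, and do not run it up onto the shut flap. Leave the cheese, the knife and everything else where it lies.

Things in the scene. Friction and masses are not known exactly. Their poses are not given: they have to be found in the camera images.
- station: Fixed cutting station: a wooden board with its top 140 mm above the table, and a steel trim bin at its end. Origin: at table height below the middle of the drop edge, where trimmings fall into the bin. x points level from board to bin (the way to push), z up, y to the left of that. Board: x -0.300 to -0.030, y +-0.150; then a flush steel lip, 4 mm thick, to x = 0.
- hinge_mid (a point): Middle of the flap's hinge line, fixed: 97 mm past the drop edge and 43 mm above the board's top; axes as the station's. From here a fixed level cover at the same height runs on to the bin's back, 103 mm further. Steel cheeks 4 mm thick at y = +-0.115 stand beside the flap, no higher than its slope when shut.
- bin_floor (a point): Middle of the bin's inner floor, 8 mm above the table, 132 mm below the board's top; axes as the station's. Inside, the bin is hollow: x -0.113 to +0.109 from here (26 mm of it under the lip), y +-0.113.
- flap (a joint): Angle of the bin's sprung flap, rad: 0 shut, up to 1.2 as it swings down into the bin. Metal plate 220 mm wide, 106 mm from hinge to free edge; shut, it slopes up from the drop edge to the hinge at 24 degrees. About 1 N at the free edge starts it, 2 N there holds it at 0.6 rad (more nearer the hinge). Let go, it shuts itself. The rind's weight, or shoving the rind against it, does not open it.
- flap_edge (a point): Middle of the flap's free (lower) edge; it moves with the flap. Shut: at the middle of the drop edge, level with the board's top.
- rind: The rind end to clear: a small flat heel of hard cheese, 36 mm (x) by 64 mm (y) by 22 mm high, 35 to 70 g, lying flat on the board 80 to 150 mm before the drop edge. Origin: centre of its underside. Its flat cut face, x = -0.018, faces away from the bin (turned by up to 0.35 rad); its curved rind face, x = +0.018, faces the bin. It slides with friction 0.5 to 0.7.
- wedge: Wedge of cheese lying on the board, 52 mm high, about 115 mm long, at the board's far end from the bin. Leave it. Origin: in its underside.
- chunk: Chunk of cheese about 50 x 42 x 34 mm on the board, beside the rind's way. Leave it. Origin: centre of its underside.
- knife: Short hard-cheese knife lying on the board: 165 mm long along its x axis (blade to +x), 22 mm high. Leave it. Origin: where blade and handle meet, at the bottom.
- wedge_big: Large wedge of cheese on the table, 85 mm high. Leave it. Origin: in its underside.
- tryer: Cheese tryer on the table: a 170 mm steel rod with a 100 mm wooden cross handle. Leave it. Origin: near the handle, on the table.
- jar: Glass jar with a steel cap on the table, 72 mm across, 100 mm high. Leave it. Origin: centre of its underside.
- mould: White plastic cheese mould (a cup 100 mm across, 85 mm high) on the table. Leave it. Origin: centre of its underside.

How it is judged (in metres and radians):
On the way, in this order (a step that is already met when the one before it is completed fails the run):
1. A finger pushes the flap in while the rind is still on the board (value of joint flap above 0.15 rad and contact force between the fingers and flap above 0.2 N and x of rind in the frame of station below 0.005 m and height (world z) of rind above 0.13 m), for 0.05 s.
2. The rind has dropped over the edge into the bin while a finger holds the flap open (value of joint flap above 0.15 rad and contact force between the fingers and flap above 0.1 N and x of rind in the frame of station between -0.03 and 0.2 m and height (world z) of rind below 0.1 m), for 0.05 s.
At the end, for the whole second after the job is handed in: The rind lies at rest inside the trim bin (its underside's centre less than 80 mm above the table, between the bin's walls), the flap is shut (under 0.06 rad), and no other thing has moved more than 30 mm (x of rind in the frame of station between -0.03 and 0.2 m and y of rind in the frame of station between -0.115 and 0.115 m and height (world z) of rind below 0.08 m and linear speed of rind below 0.03 m/s and value of joint flap below 0.06 rad and distance of each of wedge, chunk, knife, wedge_big, tryer, jar, mould from where it was at the start of the episode below 0.03 m); the robot touches nothing.
It fails at once if The rind is lifted, or run up onto the shut flap (its underside's centre more than 18 mm above the board) (height (world z) of rind above 0.158 m).
It fails at once if Another thing is moved more than 30 mm (distance of any of wedge, chunk, knife, wedge_big, tryer, jar, mould from where it was at the start of the episode above 0.03 m).
It also fails if it takes over 37 s, if anything falls off the work surface, if the arm or the gripper's body presses on something with over 40 N, if the wrist force passes 120 N, or if a joint passes its speed limit or range.

## Robot

A 6-joint arm with a two-finger parallel gripper is mounted at the origin on the work surface. World frame = base frame: x ahead of the robot, y to its left, z up, the work surface at z = 0. Lengths are in m, angles in degrees, forces in N, time in s.
With the tool pointing down it reaches from about 0.25 to 0.725 m from the base axis. Payload 9.7 kg.
Tool frame: the origin (TCP) lies on the centre line of the jaws, within the pads' length; the fingertips stand bot.nose_length ahead of it and the grasp point (between the pads) lies 11 mm behind it (bot.nose_length is the distance from the TCP to the fingertips, in m); z points along the fingers, y is the line along which they close (so a half turn about z gives the same grasp; the last joint's range is limited). The gripper opens to 85 mm and grips with 20 to 120 N. Pads are 22 mm wide; open, the fingers measure 114 mm over their backs; the gripper's body (76 mm by 85 mm) begins 54 mm behind the grasp point. The pads swing forward as they close: fully open they stand 13 mm farther back than shut.
Start: joints at [70.13, 4.979, 10.078, 95.1, 0, 90], TCP at [0.187, 0.517, 0.206] pointing down, gripper open.
Joint ranges: [-179.16, 179.16], [-48.56, 103.87], [-65.8, 70.77], [-126.05, 130.52], [-82.76, 87.17], [-180, 180]. Speed limits (degrees/s): [127.2, 127.2, 147.25, 180, 180, 180].

## Interface

Orientations are given as [roll, pitch, yaw] about the fixed x, y, z axes, in that order (R = Rz(yaw) Ry(pitch) Rx(roll)).
In Python, from workcell import bot gives the robot as it stands. The module is installed in compiled form; this text tells all that it offers.
- The arm moves only by the shell command python3 -m inch 'ROWS' [OPENING] [FORCE]. ROWS is JSON, a list of rows, each a list of 4 numbers: the shift along the world's x, y, z in cm, then the turn about the world's z in degrees. A call has exactly 8 rows; each row is the pose to reach, as a shift and turn from the pose commanded when the call began; what a row does not reach only later rows make up. A row lasts 1/8 s, in which the tool goes at most 62.5 mm and 10.7 degrees, less where a joint would pass 70% of its speed; a pose out of reach is approached as far as the arm can. A call with a gripper value outside its range is refused whole. OPENING is the finger opening in cm, from 0 to 8.54, set as the call begins (- or left out, the last holds). The fingers move at their own pace and stop on an object; FORCE is the grip in N (left out, the last holds). Time passes only in rows, so rows that repeat a pose let the fingers close, or fill a call up. It gives the time, the measured TCP pose, the force, the opening and the grip force at its end, in the units of the state.
- bot.get_obs(): the state, without advancing time (a new reading comes with each control period).
- bot.camera(name): name is "scene" or "side" or "wrist"; returns a dict with "img" (384x512x3 uint8, red, green, blue), "fovy" (degrees; the focal length in pixels is half the picture's height over the tangent of half this angle, whatever the lens; pixels are square), "cx", "cy" (the principal point, pixels), "R" (3x3) and "t" (3): a world point X has camera coordinates R X + t; the wrist camera has in their place "mount" (4x4, takes a point from camera to tool coordinates, whose origin is the TCP and whose axes are the flange's). Camera axes: x right, y down, z forward; pixel columns grow to the right and rows downward; lengths in m; the calibration is good to about 2 mm. The wrist camera is an equidistant fisheye: a pixel r from the principal point sees the ray r / f radians off the axis. A picture is of the moment at which its call begins: read the wrist's pose just before it. There is no depth.
- bot.job_done(): hands the job in; it is judged then, once.
Trained networks look in a picture, given as the dict that the camera call returned (one of the last four; its "shot" number tells which), for a name from the list of things; names that differ only in an ending like _2 or _b are one class to them, and where a whole thing is asked for, a point or a joint stands for the part that bears it (a point fixed in the world has none). Each returns a list of dicts, best first, with "score" (0 to 1); they miss things now and then, are a little off and sometimes report something else, mostly with a low value. They report only what shows in the picture. A call takes as long as a camera call.
- bot.find_in(thing, picture): "point" ([column, row] in pixels, amid what is visible of it).
- bot.landmark_of(thing, picture): "point" ([column, row] in pixels: a listed point, or the origin of a listed thing).
The state is a dict: "time": time; "q": joint angles; "qd": joint speeds; "joint_efforts": joint torques, N m; "ee_pos": TCP position; "tcp_rot": TCP orientation; "wrist_force": force on the tool from outside, world axes, zero at the start; "torque": the same for the moment, N m; "opening": finger opening in m; "grasp_force": force on a finger pad.
Only numpy, scipy, OpenCV 4.12 (cv2) and the standard library are available. Lean on these libraries where they do the work, as an engineer would, in place of code of your own. Each camera call takes 0.05 s, during which the arm holds its last target. There are 200 camera calls.

## Working session

There is one attempt and no reset: what is moved stays moved. The work goes in short steps, Python scripts to look and compute and a shell command to move; the robot and the scene stay as the last step left them, time stands still between calls to the robot, and variables do not carry over. Pictures are saved under pics/ and viewed, at most 10 in all, crops included, and the job is handed in when it is done.

```bash
mkdir -p pics; cat > h.py <<'E'
import numpy as np, cv2
from workcell import bot
from scipy.spatial.transform import Rotation as Rt
def fpx(c): return c["img"].shape[0]/2/np.tan(np.radians(c["fovy"])/2)
def ray(c,p,obs=None):
    f=fpx(c); d=np.array([p[0]-c["cx"],p[1]-c["cy"]])
    if "mount" in c:
        r=np.hypot(*d); th=r/f
        v=np.array([*(d/r*np.sin(th)),np.cos(th)]) if r>0 else np.array([0,0,1.])
        R=Rt.from_euler('xyz',obs["tcp_rot"],degrees=True).as_matrix(); M=np.array(c["mount"])
        return np.array(obs["ee_pos"])+R@M[:3,3], R@M[:3,:3]@v
    R=np.array(c["R"]); v=np.array([*(d/f),1.]); v/=np.linalg.norm(v)
    return -R.T@np.array(c["t"]), R.T@v
def tri(rs):
    A=0;b=0
    for o,v in rs:
        P=np.eye(3)-np.outer(v,v); A=A+P; b=b+P@o
    X=np.linalg.solve(A,b)
    return X, max(np.linalg.norm((np.eye(3)-np.outer(v,v))@(X-o)) for o,v in rs)
def atz(r,z): o,v=r; return o+v*(z-o[2])/v[2]
E
python3 - <<'E'
from h import *
o=bot.get_obs(); print(o["ee_pos"],o["tcp_rot"],o["opening"],bot.nose_length,o["time"])
cs={}
for n in("scene","side","wrist"):
    cs[n]=bot.camera(n); cv2.imwrite(f"pics/{n}0.png",cs[n]["img"][...,::-1])
for t in("station","hinge_mid","bin_floor","flap_edge","rind","wedge","chunk","knife","jar","mould","wedge_big","tryer"):
    rs=[];s=[]
    for n,c in cs.items():
        l=bot.landmark_of(t,c)
        if l: s.append((n,np.round(l[0]["point"]).tolist(),round(l[0]["score"],2)))
        if l and l[0]["score"]>.4: rs.append(ray(c,l[0]["point"],o))
    print(t,s, *( [np.round(tri(rs)[0],3),round(tri(rs)[1],4)] if len(rs)>1 else []))
E
```

```text
[0.18684144 0.51701661 0.20498309] [-1.79924538e+02 -5.09223408e-04  1.60130562e+02] 0.08575582682752461 0.008 0.0
station [('scene', [261.0, 236.0], 0.77), ('side', [286.0, 255.0], 0.68)] [ 0.598 -0.033 -0.04 ] 0.0697
hinge_mid [('scene', [295.0, 173.0], 0.94), ('side', [253.0, 155.0], 0.69)] [0.54  0.118 0.185] 0.0015
bin_floor []
flap_edge [('scene', [263.0, 192.0], 0.7), ('side', [270.0, 187.0], 0.9)] [0.578 0.021 0.147] 0.0059
rind [('scene', [230.0, 204.0], 0.58), ('side', [285.0, 206.0], 0.81)] [ 0.613 -0.065  0.146] 0.0009
wedge [('scene', [170.0, 200.0], 0.88), ('side', [284.0, 252.0], 0.63)] [ 0.587 -0.221  0.148] 0.0018
chunk [('scene', [204.0, 183.0], 0.81), ('side', [248.0, 226.0], 0.55)] [ 0.503 -0.129  0.143] 0.0043
knife [('scene', [200.0, 247.0], 0.86), ('side', [338.0, 225.0], 0.69)] [ 0.753 -0.14   0.135] 0.0001
jar [('scene', [93.0, 226.0], 0.79), ('side', [262.0, 373.0], 0.84)] [ 0.5   -0.465 -0.   ] 0.0031
mould [('scene', [100.0, 260.0], 0.75), ('side', [309.0, 345.0], 0.93)] [ 0.631 -0.415 -0.003] 0.0032
wedge_big [('scene', [406.0, 225.0], 0.84), ('side', [253.0, 132.0], 0.93)] [ 0.567  0.469 -0.007] 0.0004
tryer [('scene', [127.0, 198.0], 0.82), ('side', [207.0, 348.0], 0.92)] [ 0.367 -0.389 -0.002] 0.0023
```

View pics/scene0.png

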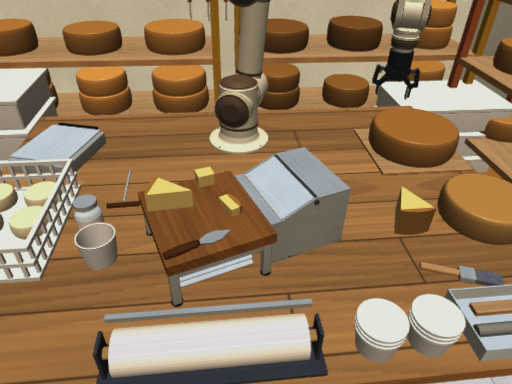

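View pics/wrist0.png

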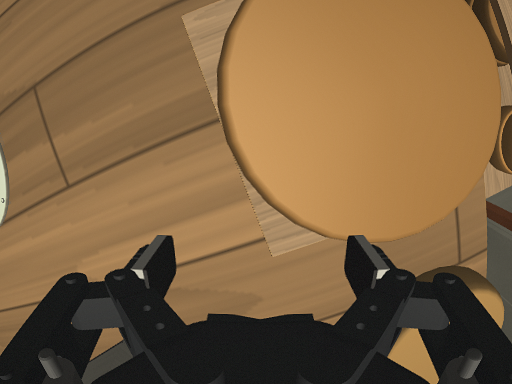

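The scene view shows the rind near (230,204), on the board's centre line. The chunk is to its left, the knife to its right, and the flap is at about (270,190). Both measured station points agree with a push direction of about 111°. Next I'll move over the station for a closer wrist view.

```bash
python3 -m inch '[[0,0,4,5],[4,-5,8,10],[8,-11,10,15],[12,-17,10,20],[16,-23,10,25],[20,-28,10,30],[24,-33,10,35],[27,-38,10,41]]'; python3 -m inch '[[3,-5,0,0],[6,-10,0,0],[9,-15,0,0],[11,-19,0,0],[11,-19,0,0],[11,-19,0,0],[11,-19,0,0],[11,-19,0,0]]'
python3 - <<'E'
from h import *
c={}
o=bot.get_obs(); print(o["ee_pos"],o["tcp_rot"],o["q"],o["time"],bot.nose_length)
w=bot.camera("wrist"); cv2.imwrite("pics/w1.png",w["img"][...,::-1])
for t in("station","hinge_mid","flap_edge","rind","chunk","knife","wedge"):
    l=bot.landmark_of(t,w)
    if l: print(t,np.round(l[0]["point"]),round(l[0]["score"],2),np.round(atz(ray(w,l[0]["point"],o),.183 if t=="hinge_mid" else .14),3))
E
```

```text
time: 2.95
ee_pos: [0.4346, 0.17, 0.3057]
tcp_rot: [180.0, 0.0, -158.7]
wrist_force: [0.9, 1.1, 0.4]
opening: 0.0854
grasp_force: 0.0
time: 3.95
ee_pos: [0.5434, -0.0173, 0.306]
tcp_rot: [-180.0, 0.0, -158.8]
wrist_force: [0.0, 0.6, 0.9]
opening: 0.0856
grasp_force: 0.0
[ 0.54336809 -0.01730944  0.30601784] [-1.79987189e+02  3.47789860e-02 -1.58788878e+02] [-1.82562690e+00  7.82711257e+00  2.46533541e+01  1.06789223e+02
  1.82026809e-03 -2.30367443e+01] 3.95 0.008
station [276. 179.] 0.83 [0.545 0.004 0.14 ]
hinge_mid [369. 221.] 0.61 [0.543 0.112 0.183]
flap_edge [368. 220.] 0.68 [0.551 0.132 0.14 ]
rind [201. 216.] 0.87 [ 0.62  -0.064  0.14 ]
chunk [184.  97.] 0.77 [ 0.494 -0.128  0.14 ]
wedge [ 94. 150.] 0.61 [ 0.592 -0.223  0.14 ]
```

View pics/w1.png

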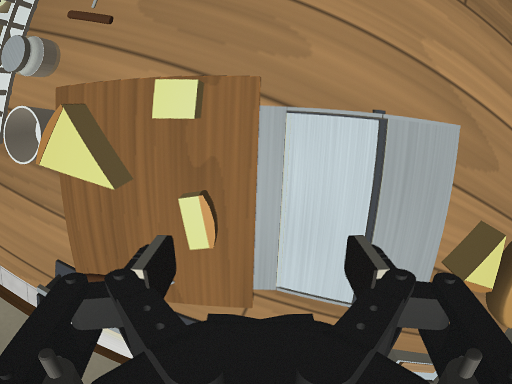

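The wrist view shows the lip and flap seam running from (286,112) to (277,287). The rind's top has its cut edge from (179,199) to (188,250), with the orange rind face toward the bin, and the way ahead is clear.

```bash
python3 - <<'E'
from h import *
o=bot.get_obs(); w=bot.camera("wrist")
g=lambda p,z: atz(ray(w,p,o),z)
a,b=g((286,112),.14),g((277,287),.14); h1,h2=g((380,118),.183),g((357,300),.183)
b1,b2=g((260,76),.14),g((252,307),.14)
print("edge",a,b,np.linalg.norm(a-b)); print("hinge",h1,h2,np.linalg.norm(h1-h2)); print("board",b1,b2,np.linalg.norm(b1-b2))
y=(b1-b2);y/=np.linalg.norm(y); y2=(a-b)/np.linalg.norm(a-b); y3=(h1-h2)/np.linalg.norm(h1-h2)
ang=[np.degrees(np.arctan2(-v[0],v[1])) +0 for v in(y,y2,y3)]; print("x-dir angles",[x%360 for x in ang],[np.degrees(np.arctan2(v[1],v[0]))-90 for v in (y,y2,y3)])
r=[g(p,.162) for p in((179,199),(188,250),(209,248),(201,194))]
m=(a+b+0)/2; Y=y+y2;Y/=np.linalg.norm(Y); X=np.array([Y[1],-Y[0],0]); 
print("mid",m,(b1+b2)/2+.03*X,"X",X,"ang",np.degrees(np.arctan2(X[1],X[0])))
for q in r+[np.array(o["ee_pos"])]: d=q-m; print(np.round(q,3),"st",np.round([d@X,d@Y],3))
d=r[0]-r[1]; print("cutface normal ang vs station",np.degrees(np.arctan2(d@X,d@Y)))
ty=Rt.from_euler('xyz',o["tcp_rot"],degrees=True).as_matrix()[:,1];print("tool y ang",np.degrees(np.arctan2(ty[1],ty[0])))
# stereo check of rind height
s=[bot.camera(n) for n in("scene","side")]
R=[ray(w,bot.landmark_of("rind",w)[0]["point"],o)]+[ray(c,bot.landmark_of("rind",c)[0]["point"]) for c in s]
print("rind tri",tri(R))
E
```

```text
edge [ 0.46990779 -0.01511306  0.14      ] [0.68058171 0.0593674  0.14      ] 0.22345209370472363
hinge [0.437992   0.07329154 0.183     ] [0.64182337 0.14905745 0.183     ] 0.2174573547024054
board [ 0.44257807 -0.05670261  0.14      ] [0.72431557 0.04017224 0.14      ] 0.2979274398847858
x-dir angles [np.float64(108.97542481141512), np.float64(109.47024814425296), np.float64(110.39054236174627)] [np.float64(-251.0245751885849), np.float64(-250.52975185574704), np.float64(-249.60945763825373)]
mid [0.57524475 0.02212717 0.14      ] [0.57356953 0.02006217 0.14      ] X [-0.32924302  0.94424522  0.        ] ang 109.22283647783404
[ 0.601 -0.093  0.162] st [-0.117  0.013]
[ 0.659 -0.065  0.162] st [-0.11 -0.05]
[ 0.646 -0.042  0.162] st [-0.084 -0.046]
[ 0.587 -0.071  0.162] st [-0.092  0.02 ]
[ 0.544 -0.018  0.306] st [-0.028  0.043]
cutface normal ang vs station -6.662106868405608
tool y ang 111.13344077378824
rind tri (array([ 0.61878765, -0.06039498,  0.15314267]), np.float64(0.007953682136785245))
```

```bash
python3 -m inch '[[4,-1.7,0,0],[7.6,-3.3,0,0],[7.6,-3.3,-5,0],[7.6,-3.3,-9,0],[7.6,-3.3,-12,0],[7.6,-3.3,-14.5,0],[7.6,-3.3,-15.2,0],[7.6,-3.3,-15.2,0]]'
python3 - <<'E'
from h import *
o=bot.get_obs(); print(o["ee_pos"],o["wrist_force"])
w=bot.camera("wrist"); s=bot.camera("side")
cv2.imwrite("pics/w2.png",w["img"][...,::-1])
cv2.imwrite("pics/s2.png",cv2.resize(s["img"][120:300,180:400,::-1],None,fx=3,fy=3,interpolation=cv2.INTER_CUBIC))
E
```

```text
time: 5.65
ee_pos: [0.6196, -0.0512, 0.1539]
tcp_rot: [-180.0, -0.0, -158.9]
wrist_force: [0.0, -0.1, 0.5]
opening: 0.0855
grasp_force: 0.0
[ 0.6196213  -0.05123203  0.15394883] [ 0.02896166 -0.07752225  0.45327569]
```

View pics/w2.png

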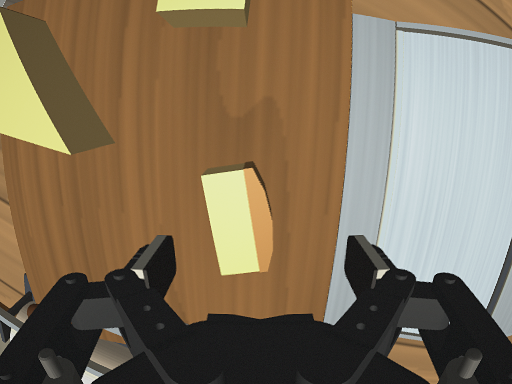

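View pics/s2.png

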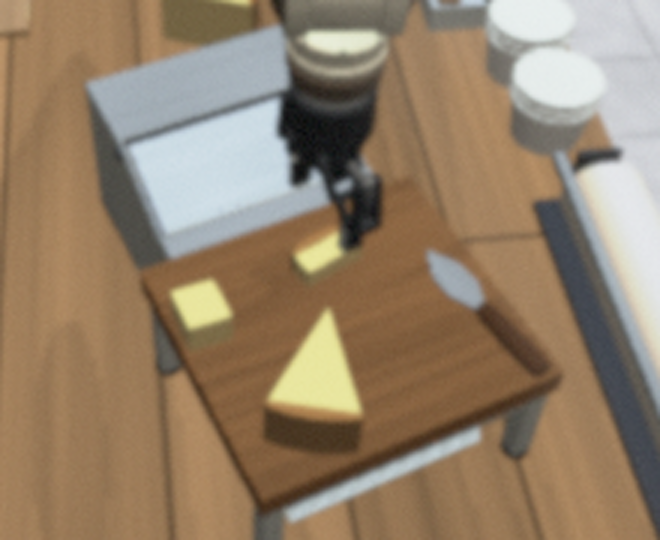

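The rind sits between the fingers, with its cut edge from (202,176) to (221,275), but the finger looks off to one side of its middle. I'll recompute that offset.

```bash
python3 - <<'E'
from h import *
o=bot.get_obs(); w=bot.camera("wrist"); R=Rt.from_euler('xyz',o["tcp_rot"],degrees=True).as_matrix(); p=np.array(o["ee_pos"]); M=np.array(w["mount"]); f=fpx(w)
print("mount t",M[:3,3])
for q in((202,176),(221,275),(245,169),(259,271)):
    print("tool xy",np.round(R.T@(atz(ray(w,q,o),.162)-p),4), "low", np.round(R.T@(atz(ray(w,q,o),.158)-p),4))
for q in((173,237),(133,270),(347,237)):
  for z in(-.008,0.005): print(q,z,np.round(R.T@(atz(ray(w,q,o),p[2]+z)-p),4))
for t in((0,-.043,.008),(0,-.043,-.005),(.011,-.043,-.005),(-.011,-.043,-.005),(-.011,-.043,.008),(.011,-.043,.008)):
    c=np.linalg.inv(M)@np.array([*t,1]); r=np.hypot(c[0],c[1]); th=np.arctan2(r,c[2]); print(t,c[:2]/r*th*f+[w["cx"],w["cy"]])
E
```

```text
mount t [ 0.06690678  0.0002581  -0.16878871]
tool xy [ 0.0319 -0.0323 -0.0071] low [ 0.0311 -0.0331 -0.0031]
tool xy [-0.0319 -0.0244 -0.007 ] low [-0.0343 -0.025  -0.003 ]
tool xy [ 0.0358 -0.008  -0.0071] low [ 0.035  -0.0082 -0.0031]
tool xy [-0.0286 -0.0003 -0.007 ] low [-0.031  -0.0003 -0.003 ]
(173, 237) -0.008 [-0.0127 -0.0579  0.0081]
(173, 237) 0.005 [-0.0069 -0.0536 -0.0049]
(133, 270) -0.008 [-0.0407 -0.0926  0.0081]
(133, 270) 0.005 [-0.0328 -0.0858 -0.0049]
(347, 237) -0.008 [-0.0128  0.0585  0.008 ]
(347, 237) 0.005 [-0.0069  0.0542 -0.005 ]
(0, -0.043, 0.008) [192.89865726 219.59599335]
(0, -0.043, -0.005) [188.42494807 227.11681527]
(0.011, -0.043, -0.005) [187.01211716 209.93616263]
(-0.011, -0.043, -0.005) [189.92997174 243.54092345]
(-0.011, -0.043, 0.008) [194.16629274 235.19661863]
(0.011, -0.043, 0.008) [191.71377138 203.36404155]
```

```bash
python3 - <<'E'
from h import *
o=bot.get_obs(); R=Rt.from_euler('xyz',o["tcp_rot"],degrees=True).as_matrix(); p=np.array(o["ee_pos"])
im=[]
for n in("side","scene"):
    s=bot.camera(n); I=s["img"][...,::-1].copy(); I=cv2.resize(I,None,fx=4,fy=4,interpolation=cv2.INTER_CUBIC)
    for z,col in((.008,(0,0,255)),(-.005,(0,255,0)),(-.036,(255,0,0))):
      for y in(-.043,.043):
        c=np.array(s["R"])@(p+R@np.array([0,y,z]))+s["t"]; u=c[:2]/c[2]*fpx(s)+[s["cx"],s["cy"]]
        cv2.circle(I,tuple(int(4*v+2) for v in u),3,col,-1)
        if y<0 and z>0: u0=(4*u).astype(int)
    im.append(I[u0[1]-300:u0[1]+100,u0[0]-200:u0[0]+200])
cv2.imwrite("pics/proj.png",np.hstack(im))
E
python3 -m inch '[[0,0,-0.2,0],[0,0,-0.3,0],[0,0,-0.4,0],[0,0,-0.5,0],[0,0,-0.5,0],[0,0,-0.5,0],[0,0,-0.5,0],[0,0,-0.5,0]]'
```

```text
time: 6.9
ee_pos: [0.6197, -0.0512, 0.1486]
tcp_rot: [-180.0, 0.0, -158.9]
wrist_force: [-0.3, -0.7, -0.0]
opening: 0.0855
grasp_force: 0.0
```

View pics/proj.png

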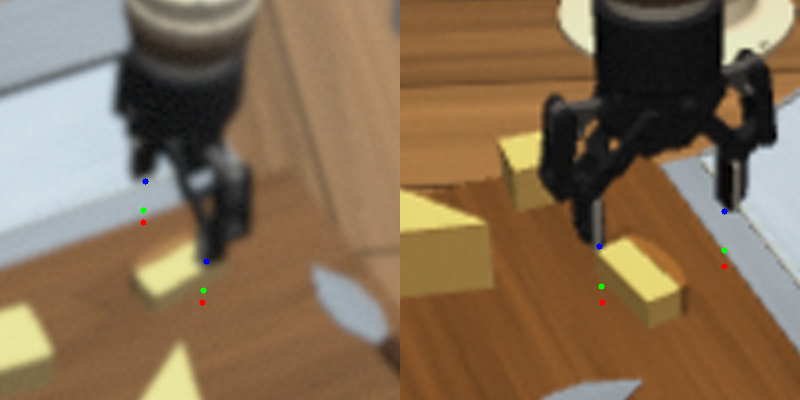

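Both views put the fingertips about 36 mm above where the text places them (they match the blue dots). So I have to go lower, and I'll confirm the height by touching the board.

```bash
python3 -m inch '[[0,0,-1,0],[0,0,-2,0],[0,0,-3,0],[0,0,-3.3,0],[0,0,-3.5,0],[0,0,-3.6,0],[0,0,-3.7,0],[0,0,-3.8,0]]'
python3 - <<'E'
from h import *
o=bot.get_obs(); R=Rt.from_euler('xyz',o["tcp_rot"],degrees=True).as_matrix(); p=np.array(o["ee_pos"]); print(p)
im=[]
for n in("side","scene"):
    s=bot.camera(n); I=cv2.resize(s["img"][...,::-1].copy(),None,fx=4,fy=4,interpolation=cv2.INTER_CUBIC)
    for z,col in((-.036,(255,0,0)),(p[2]-.14,(0,0,255))):
      for y in(-.043,.043):
        c=np.array(s["R"])@(p+R@np.array([0,y,z]))+s["t"]; u=c[:2]/c[2]*fpx(s)+[s["cx"],s["cy"]]
        cv2.circle(I,tuple(int(4*v+2) for v in u),2,col,-1)
        if y<0 and z==-.036: u0=(4*u).astype(int)
    im.append(I[u0[1]-250:u0[1]+150,u0[0]-200:u0[0]+200])
cv2.imwrite("pics/proj2.png",np.hstack(im))
E
```

```text
time: 7.9
ee_pos: [0.6197, -0.0512, 0.1107]
tcp_rot: [-180.0, 0.0, -158.9]
wrist_force: [0.4, 0.2, 0.2]
opening: 0.0855
grasp_force: 0.0
[ 0.6197147  -0.05122163  0.11071404]
```

View pics/proj2.png

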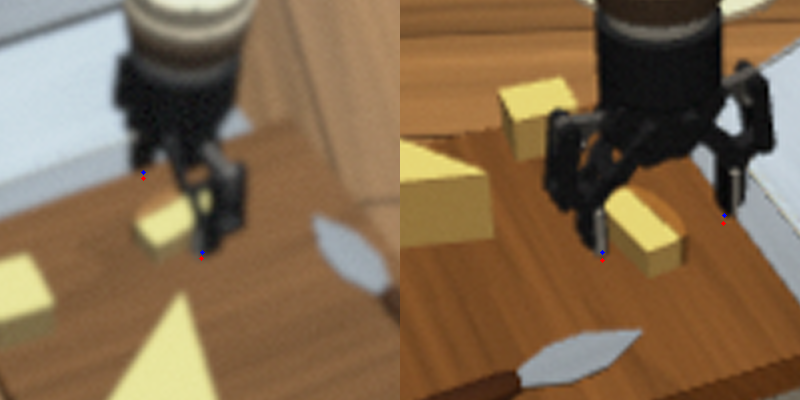

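```bash
python3 -m inch '[[0,0,-0.1,0],[0,0,-0.2,0],[-0.3,0.9,-0.2,-1],[-0.6,1.7,-0.2,-1.6],[-0.9,2.6,-0.2,-1.6],[-1.2,3.4,-0.2,-1.6],[-1.5,4.2,-0.2,-1.6],[-1.5,4.2,-0.2,-1.6]]'
python3 - <<'E'
from h import *
o=bot.get_obs(); w=bot.camera("wrist"); cv2.imwrite("pics/w3.png",w["img"][...,::-1])
p=np.array(o["ee_pos"])[:2]-[.5745,.021]; X=np.array([-.332,.943]); print("tcp st",p@X,p@[-X[1],X[0]]," x_r",p@X-.043, "front outer",p@X+.057)
E
```

```text
time: 9.0
ee_pos: [0.6045, -0.0085, 0.1087]
tcp_rot: [180.0, 0.0, -160.4]
wrist_force: [0.2, 0.2, -0.1]
opening: 0.0856
grasp_force: 0.0
tcp st -0.037799307463222444 -0.018458142466903017  x_r -0.08079930746322245 front outer 0.01920069253677756
```

View pics/w3.png

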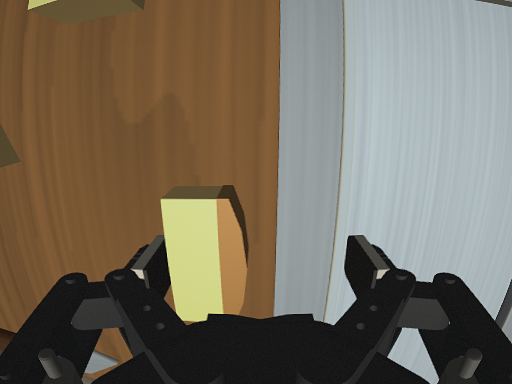

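The rind is squared up against the rear pad, with its cut edge at column ~165. The front finger is at the drop edge, around (347,240). I'll carry on and let it open the flap.

```bash
python3 -m inch '[[-0.15,0.4,0,0],[-0.3,0.85,0,0],[-0.45,1.3,0,0],[-0.6,1.7,0,0],[-0.75,2.1,0,0],[-0.9,2.55,0,0],[-1.1,3.1,0,0],[-1.1,3.1,0,0]]'
python3 - <<'E'
from h import *
o=bot.get_obs(); w=bot.camera("wrist"); cv2.imwrite("pics/w4.png",w["img"][...,::-1]);s=bot.camera("scene");I=cv2.resize(s["img"][130:250,190:350,::-1],(533,400),interpolation=cv2.INTER_CUBIC)
cv2.imwrite("pics/m4.png",np.hstack([cv2.resize(w["img"][...,::-1],(400,300)),cv2.resize(I,(400,300))]))
E
```

```text
time: 10.05
ee_pos: [0.5935, 0.0223, 0.1087]
tcp_rot: [180.0, 0.0, -160.4]
wrist_force: [0.5, -0.5, 2.0]
opening: 0.0857
grasp_force: 1.0
```

View pics/m4.png

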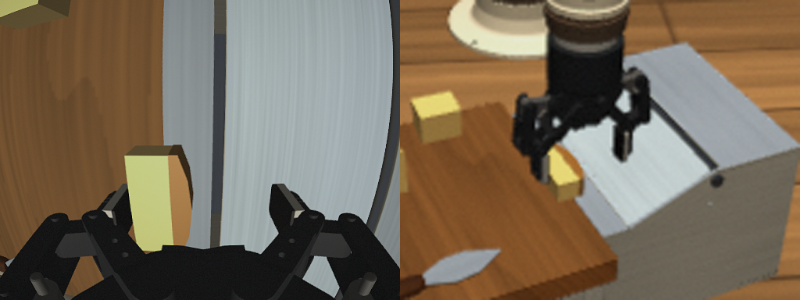

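The flap is open: a dark gap shows at column ~218, and the reaction is about 2 N. The rind is still on the lip, so I'll keep pushing.

```bash
python3 -m inch '[[-0.15,0.4,0,0],[-0.3,0.85,0,0],[-0.45,1.3,0,0],[-0.6,1.7,0,0],[-0.75,2.1,0,0],[-0.9,2.5,0,0],[-0.9,2.5,0,0],[-0.9,2.5,0,0]]'
python3 - <<'E'
from h import *
o=bot.get_obs(); w=bot.camera("wrist"); s=bot.camera("scene");I=cv2.resize(s["img"][130:250,190:350,::-1],(533,400),interpolation=cv2.INTER_CUBIC)
cv2.imwrite("pics/m5.png",np.hstack([cv2.resize(w["img"][...,::-1],(400,300)),cv2.resize(I,(400,300))]))
E
```

```text
time: 11.15
ee_pos: [0.5846, 0.0469, 0.1086]
tcp_rot: [-180.0, -0.0, -160.5]
wrist_force: [1.5, -5.4, 1.6]
opening: 0.0853
grasp_force: 2.5
```

View pics/m5.png

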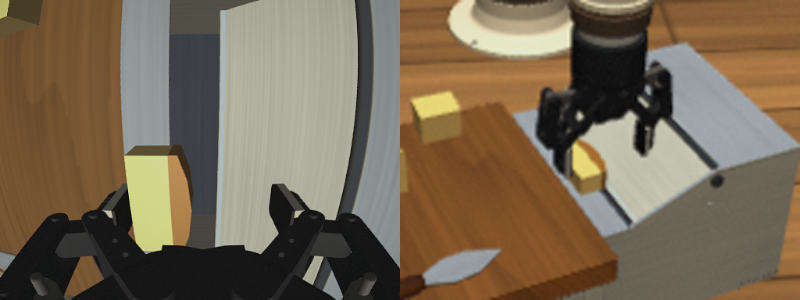

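The flap is wide open, with the gap at columns 170–218. The rind's centre is right at the edge, so I'll ease it over and check with the networks.

```bash
python3 -m inch '[[-0.1,0.2,0,0],[-0.15,0.4,0,0],[-0.2,0.6,0,0],[-0.25,0.7,0,0],[-0.25,0.8,0,0],[-0.25,0.8,0,0],[-0.25,0.8,0,0],[-0.25,0.8,0,0]]'
cat > chk.py <<'E'
from h import *
o=bot.get_obs(); print(o["wrist_force"],o["time"])
for n in("wrist","scene","side"):
    c=bot.camera(n); cv2.imwrite(f"pics/{n}_{o['time']}.png",c["img"][...,::-1])
    for t in("rind","flap_edge"): 
        for l in bot.landmark_of(t,c)[:1]: print(n,t,np.round(l["point"]),round(l["score"],2),np.round(atz(ray(c,l["point"],o),.14),3))
    if n=="wrist": print("BGR-ish at rind",[c["img"][r,q].tolist() for r,q in((250,190),(280,200),(250,235))])
E
python3 chk.py
```

```text
time: 12.25
ee_pos: [0.5821, 0.0539, 0.1082]
tcp_rot: [-179.9, -0.1, -160.5]
wrist_force: [3.0, -8.8, -1.3]
opening: 0.0854
grasp_force: 3.9
[ 2.96711372 -8.77463349 -1.28212849] 12.25
wrist rind [208. 244.] 0.78 [0.589 0.029 0.14 ]
wrist flap_edge [212. 247.] 0.34 [0.59  0.031 0.14 ]
BGR-ish at rind [[223, 227, 153], [222, 226, 150], [199, 148, 87]]
scene rind [268. 196.] 0.55 [0.579 0.04  0.14 ]
scene flap_edge [278. 202.] 0.96 [0.605 0.062 0.14 ]
side rind [257. 197.] 0.66 [ 0.535 -0.018  0.14 ]
side flap_edge [259. 186.] 0.97 [0.548 0.027 0.14 ]
```

```bash
python3 -m inch '[[0,0,0.1,0],[0,0,0.2,0],[-0.1,0.2,0.2,0],[-0.1,0.3,0.2,0],[-0.1,0.3,0.2,0],[-0.1,0.3,0.2,0],[-0.1,0.3,0.2,0],[-0.1,0.3,0.2,0]]' 7.2 20; python3 chk.py
```

```text
time: 13.7
ee_pos: [0.581, 0.0572, 0.1101]
tcp_rot: [-179.9, -0.1, -160.5]
wrist_force: [1.7, -6.4, -0.6]
opening: 0.072
grasp_force: 3.0
[ 1.73056776 -6.43574564 -0.59108667] 13.7
wrist rind [243. 192.] 0.82 [0.556 0.04  0.14 ]
wrist flap_edge [278. 188.] 0.75 [0.549 0.055 0.14 ]
BGR-ish at rind [[140, 147, 148], [169, 178, 179], [72, 76, 82]]
scene flap_edge [278. 202.] 0.55 [0.608 0.061 0.14 ]
side flap_edge [264. 188.] 0.68 [0.562 0.018 0.14 ]
```

The rind has dropped out of the scene and side views, and the wrist camera now sees it in the gap. I'll check where it lies.

```bash
python3 - <<'E'
from h import *
o=bot.get_obs(); w=bot.camera("wrist"); l=bot.landmark_of("rind",w)[:2]; print(l)
X=np.array([-.332,.943]);Y=np.array([-.943,-.332])
for z in(.01,.05,.1): q=atz(ray(w,l[0]["point"],o),z)[:2]-[.5745,.021]; print(z,q@X,q@Y)
m=cv2.inRange(cv2.cvtColor(w["img"],cv2.COLOR_RGB2HSV),(10,70,60),(35,255,255))[150:250,200:300]
n,_,st,ce=cv2.connectedComponentsWithStats(m); print([(s.tolist(),c.round().tolist()) for s,c in zip(st[1:],ce[1:]) if s[4]>20])
E
```

```text
[{'point': [243.4, 192.2], 'score': 0.88}]
0.01 0.01676653508085888 -0.025110875655221514
0.05 0.019080960494909968 -0.014158276338610977
0.1 0.021973992262473794 -0.00046752719284790775
[([28, 7, 52, 83, 1505], [51.0, 56.0]), ([69, 25, 10, 10, 25], [73.0, 30.0])]
```

```bash
cat > blob.py <<'E'
from h import *
import pickle,os
o=bot.get_obs(); w=bot.camera("wrist"); l=bot.landmark_of("rind",w)[:1]; print(l)
hsv=cv2.cvtColor(w["img"],cv2.COLOR_RGB2HSV); m=cv2.inRange(hsv,(10,70,60),(35,255,255)); m[300:]=0; m[:,:140]=0
n,_,st,ce=cv2.connectedComponentsWithStats(m); print([(s.tolist(),c.round().tolist()) for s,c in zip(st[1:],ce[1:]) if s[4]>60])
k=1+np.argmax(st[1:,4]); pts=np.argwhere(_==k)[:,::-1].astype(np.float32); print(cv2.minAreaRect(pts))
r=ray(w,l[0]["point"],o); 
if os.path.exists("r.pkl"): print("tri",tri([r,pickle.load(open("r.pkl","rb"))]))
else: pickle.dump(r,open("r.pkl","wb"))
E
python3 blob.py; python3 -m inch '[[-0.5,-0.2,0,0],[-1,-0.4,0,0],[-1.5,-0.6,0,0],[-2,-0.7,0,0],[-2.5,-0.9,0,0],[-2.8,-1,0,0],[-2.8,-1,0,0],[-2.8,-1,0,0]]'; python3 blob.py
```

```text
[{'point': [241.8, 191.9], 'score': 0.88}]
[([228, 157, 52, 83, 1516], [252.0, 205.0]), ([140, 201, 8, 63, 255], [142.0, 240.0])]
((253.93833923339844, 198.087158203125), (28.219030380249023, 79.53106689453125), 21.250505447387695)
time: 15.35
ee_pos: [0.5538, 0.0479, 0.1112]
tcp_rot: [-180.0, 0.1, -160.5]
wrist_force: [3.4, -3.7, 3.7]
opening: 0.0718
grasp_force: 3.2
[{'point': [240.7, 222.8], 'score': 0.7}]
[([140, 0, 3, 37, 87], [141.0, 16.0]), ([146, 0, 10, 36, 124], [150.0, 20.0]), ([156, 0, 356, 45, 8478], [333.0, 13.0]), ([230, 187, 49, 81, 2109], [254.0, 227.0]), ([140, 193, 8, 71, 303], [142.0, 238.0])]
((333.5, 22.0), (44.0, 355.0), 90.0)
tri (array([0.58563953, 0.04221002, 0.03641733]), np.float64(0.0006371658926327427))
```

Triangulation puts the rind at z ≈ 0.036 m, inside the bin. I'll draw back and let the flap shut.

```bash
python3 -m inch '[[0.4,-1.1,0,0],[0.8,-2.2,0,0],[1.2,-3.4,0,0],[1.6,-4.6,0,0],[2,-5.8,0,0],[2.5,-7.2,0,0],[3,-8.5,0.3,0],[3,-8.5,1,0]]'; python3 -m inch '[[0,0,2,0],[0,0,5,0],[0,0,8,0],[0,0,12,0],[0,0,16,0],[0,0,20,0],[0,0,20,0],[0,0,20,0]]'
python3 - <<'E'
from h import *
o=bot.get_obs(); cs={n:bot.camera(n) for n in("scene","side","wrist")}
for t in("flap_edge","wedge","chunk","knife","rind","jar","mould","wedge_big","tryer"):
    rs=[];ss=[]
    for n,c in cs.items():
        l=bot.landmark_of(t,c)
        if l: ss.append((n,np.round(l[0]["point"]).tolist(),round(l[0]["score"],2)))
        if l and l[0]["score"]>.4: rs.append(ray(c,l[0]["point"],o))
    print(t,ss,*([np.round(tri(rs)[0],3),round(tri(rs)[1],3)] if len(rs)>1 else []))
E
```

```text
time: 16.45
ee_pos: [0.5832, -0.0382, 0.1205]
tcp_rot: [180.0, -0.0, -160.5]
wrist_force: [-0.2, -0.6, 0.1]
opening: 0.0718
grasp_force: 0.0
time: 17.45
ee_pos: [0.5832, -0.037, 0.3203]
tcp_rot: [180.0, -0.0, -160.5]
wrist_force: [-0.4, 0.6, -0.4]
opening: 0.072
grasp_force: 0.0
flap_edge [('scene', [264.0, 192.0], 0.67), ('side', [267.0, 184.0], 0.65), ('wrist', [306.0, 175.0], 0.94)] [0.571 0.023 0.148] 0.006
wedge [('scene', [170.0, 199.0], 0.95), ('side', [286.0, 253.0], 0.86), ('wrist', [120.0, 128.0], 0.8)] [ 0.588 -0.22   0.148] 0.005
chunk [('scene', [200.0, 183.0], 0.63), ('side', [245.0, 224.0], 0.7), ('wrist', [208.0, 76.0], 0.86)] [ 0.498 -0.132  0.146] 0.012
knife [('scene', [202.0, 242.0], 0.74), ('side', [335.0, 224.0], 0.66), ('wrist', [154.0, 259.0], 0.65)] [ 0.746 -0.136  0.141] 0.004
rind [('side', [340.0, 223.0], 0.51)]
jar [('scene', [89.0, 226.0], 0.69), ('side', [260.0, 371.0], 0.63), ('wrist', [62.0, 49.0], 0.97)] [ 0.503 -0.467  0.003] 0.006
mould [('scene', [99.0, 260.0], 0.86), ('side', [308.0, 346.0], 0.71), ('wrist', [67.0, 118.0], 0.8)] [ 0.631 -0.415 -0.007] 0.005
wedge_big [('scene', [405.0, 223.0], 0.95), ('side', [251.0, 131.0], 0.75), ('wrist', [475.0, 225.0], 0.63)] [ 0.56   0.467 -0.006] 0.007
tryer [('scene', [125.0, 198.0], 0.62), ('side', [202.0, 350.0], 0.65), ('wrist', [152.0, 258.0], 0.68)] [ 0.545 -0.3    0.171] 0.242
```

The flap edge is back at its shut position. The other things are where they were; the tryer's wrist hit and the rind's side hit both land on the knife, so I take them as false.

```bash
python3 -c "from workcell import bot; print(bot.job_done())"
```

```text
the job is handed in; nothing more can be done
None
```

The job is handed in, with no verdict returned: the rind was pushed into the bin while the front finger held the flap open (measured about 36 mm above the table), the flap's edge then measured back at its shut position, and nothing else appeared to have moved.

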